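# Calibrate the jewellery scale

### The arm

A 6-joint arm with a two-finger parallel gripper is mounted at the origin on the work surface. World frame = base frame: x ahead of the robot, y to its left, z up, the work surface at z = 0. Lengths are in m, angles in degrees, forces in N, time in s.
With the tool pointing down it reaches from about 0.375 to 0.9 m from the base axis. Payload 3.1 kg.
Tool frame: the origin (TCP) lies between the finger pads; the fingertips stand 22 mm ahead of it and the grasp point (between the pads) lies 3 mm ahead of it; y points along the fingers, x is the direction in which the jaws open and shut, and the axes are right-handed (so a half turn about y gives the same grasp; the last joint's range is limited). The gripper opens to 87 mm and grips with 3 to 60 N. Pads are 19 mm wide; open, the fingers measure 117 mm over their backs; the gripper's body (75 mm by 190 mm) begins 51 mm behind the grasp point.
Start: joints at [63.627, 30.224, 82.088, -0, 67.689, -10.227], TCP at [0.174, 0.6, 0.245] pointing down, gripper open.
Joint ranges: [-176.69, 176.69], [-43.24, 126.21], [12.49, 139.97], [-82, 262], [0, 151.66], [-163.58, 163.58]. Speed limits (degrees/s): [159.86, 159.86, 180, 180, 180, 180].

### API

Orientations are given as a 3x3 rotation matrix whose columns are the frame's x, y, z axes.
In Python, from rig import bot, imaging, workorder gives the robot as it stands. The module is installed in compiled form; this text tells all that it offers.
- The arm moves only by the tool drive_tool, never from a script. Its argument "commands" is a list of rows, each an object of numbers: "dx", "dy", "dz": the shift along the tool's x, y, z normalised to -1 to 1, where 1 is 4 cm; "wx", "wy", "wz": the turn, a rotation vector about the tool's x, y, z normalised to -1 to 1, where 1 is pi/2 rad; "grip": the finger opening in mm, from 0 to 87. In form: [{"dx": .., "dy": .., "dz": .., "wx": .., "wy": .., "wz": .., "grip": ..}, ...]. A call has 1 to 8 rows; each row shifts and turns the commanded pose from where the row before left it, along the tool's axes as they then stand; what a row does not reach is not made up. A row lasts 1/8 s, in which the tool goes at most 62.5 mm and 10.7 degrees, less where a joint would pass 70% of its speed; a pose out of reach is approached as far as the arm can. A call with a number of a shift or a turn outside -1 to 1 is refused whole. A call with a gripper value outside its range is refused whole. The fingers move at their own pace and stop on an object; the grip force is fixed at half the most. Time passes only in rows, so rows that do not move let the fingers close. It gives the time, the measured TCP pose, the force and the opening at its end, in the units of the state.
- bot.read_state(): the state, without advancing time (a new reading comes with each control period).
- imaging.capture(name): name is "scene" or "top"; returns (picture, depth): 420x560x3 uint8, red, green, blue; 420x560 float32, m along the optical axis (not along the pixel's ray), 0 where there is no reading.
- imaging.get_calibration(name): a dict with "mtx" (3x3 intrinsics, pixels), "world_to_cam" (4x4, takes a point from world to camera coordinates). Camera axes: x right, y down, z forward; pixel columns grow to the right and rows downward; lengths in m; the calibration is good to about 2 mm. A picture is of the moment at which its call begins. get_calibration takes no time and is no camera call.
- workorder.hand_in(): hands the job in, once; it reports no verdict.
The state is a dict: "time_s": time; "joint_positions": joint angles; "qvel": joint speeds; "tau": joint torques, N m; "position": TCP position; "tcp_rot": TCP orientation; "force": force on the tool from outside, world axes, zero at the start; "moment": the same for the moment, N m; "opening": opening from 0.0 (shut) to 1.0 (fully open).
Only numpy, scipy, OpenCV 4.12 (cv2) and the standard library are available. Lean on these libraries where they do the work, as an engineer would, in place of code of your own. Each camera call takes 0.05 s, during which the arm holds its last target. There are 200 camera calls.

### The job

Calibrate the jewellery scale; its check weight already stands on the pan. With light fingertip pushes only, gripping and lifting nothing, swing the clear cover fully shut over the pan, then press the two large keys at the ends of the key row right down together, one finger on each, keep both down for three seconds, and let go. Leave the two small keys between them unpressed, do not shift the scale, and leave the weight and the things round about where they are.

Things in the scene. Friction and masses are not known exactly. Their poses are not given: they have to be found in the camera images.
- scale: Grey jewellery scale, 1.5 kg, loose on four rubber feet, 200 (x) x 160 (y) mm. Origin: centre of its underside on the table; x points from its front (the key side, facing the robot at yaw 0) to its back, y to the left as one faces the keys, z up. Rear deck 48 mm high; its front panel slopes down 8 deg to the front, from 48 mm high at x = -22 to 37 mm at x = -100 mm.
- pan_center (a point): Centre of the top of the round steel weighing pan (80 mm across), at the scale's x = 40 mm, 56 mm high. Round it, on the rear deck, stands a square draught shield of clear walls, 116 x 116 mm, from the scale's x = -18 to +98 mm; its rim is 98 mm high.
- key_row (a point): Middle of the row of four black rubber keys, on the panel's surface at the scale's x = -78 mm. The row runs along the scale's y: a large rectangular key at each end (y = +30 and -30 mm), two small round keys, 9 mm across, between (y = +8 and -8 mm). A flat dark readout window lies behind the row, at x = -43 mm.
- cover (a joint): Angle (rad) of the shield's clear hinged cover: 0 = shut on the rim, 1.57 = upright, at most 1.75. Plate 118 x 118 x 4 mm with a black edge, hinged on the rear rim; shut, its top is 102 mm high. It is shut by pushing its back (outer) face towards the key side and then down. A stiff hinge (0.10 N m; 1 to 2 N at the edge) holds it where it is left: push it all the way.
- cover_hinge (a point): Middle of the cover's hinge line, at the scale's x = 98 mm, y = 0, 98 mm above its underside. The hinge line is parallel to the scale's y. This point's axes turn with the cover: -x runs along the plate from the hinge to the tab, z out of its outer face, which lies 4 mm from the hinge line.
- cover_tab (a point): Middle of the free end of the black finger tab (34 mm wide, 4 mm thick, 13 mm beyond the plate) at the cover's edge opposite the hinge, 131 mm from the hinge line. It moves with the cover.
- key_left (a joint): Travel in m of the large key at the end of the row on the scale's +y side: 0 = up, 0.004 = right down. Rubber, 16 (x) x 18 (y) mm, standing 7 mm proud of the panel; springs back when let go; 1.2 N starts it, 3.2 N takes it right down.
- key_right (a joint): The same for the large key at the other end (-y side).
- key_left_top (a point): Centre of the top face of the large +y key; it moves with the key. Its axes: z out of the sloping panel, y as the scale's.
- key_right_top (a point): Centre of the top face of the large -y key, 60 mm from the other.
- small_key_left (a joint): Travel in m of the small round key next to the large +y key: 0 = up, 0.002 = down. Stands 3 mm proud. Not to be pressed.
- small_key_right (a joint): The same for the small round key next to the large -y key.
- cal_weight_mid (a point): Middle (half-way up, 17 mm above the pan) of the steel check weight, 22 mm across and 34 mm tall with a knob, 100 g, standing loose on the pan, well clear of the cover when shut. To be left alone.
- mallet: Bystander: wooden mallet lying on the table, head 48 mm across and 75 mm long at its origin, handle 230 mm long along its -x. Beside the scale.
- weight_case: Bystander: dark wooden case of weights, 110 x 50 mm, 42 mm high over the steel weights in it; origin at the centre of its underside. Beside the scale.
- tin: Bystander: round aluminium tin, 64 mm across, 34 mm high; origin at the centre of its underside. Beside the scale.

How it is judged:
By the outcome, as a careful person would: the job done as asked, in the order asked, and still so for the second after the job is handed in, with the robot touching nothing.
It also fails if it takes over 51 s, if anything falls off the work surface, if the arm or the gripper's body presses on something with over 40 N, if the wrist force passes 120 N, or if a joint passes its speed limit or range.

## Working session

There is one attempt and no reset: what is moved stays moved. The work goes in short steps, Python scripts to look and compute and a tool call to move; the robot and the scene stay as the last step left them, time stands still between calls to the robot, and variables do not carry over. Pictures are saved under pics/ and viewed, on a budget of 10 in all, crops included, one or two more only if the job needs it, and the job is handed in when it is done.

Besides the shell and the picture viewer there is one more tool, called after "Emit:" as name([rows], argument=value, ...), one row to a line, values as JSON. drive_tool: Moves the arm, as the interface text tells. Its arguments: {"type":"object","properties":{"commands":{"type":"array"}},"required":["commands"]}

```bash
mkdir -p pics; cat > h.py <<'E'
from rig import bot, imaging, workorder
import numpy as np, cv2
np.set_printoptions(precision=4,suppress=True)
def snap(n,f):
    p,d=imaging.capture(n); cv2.imwrite(f'pics/{f}.png',p[:,:,::-1]); np.savez(f'{f}.npz',p=p,d=d); return p,d
def ray(n,u,v,z):
    c=imaging.get_calibration(n);K=c['mtx'];T=c['world_to_cam'];R=T[:3,:3];t=T[:3,3]
    o=-R.T@t; r=R.T@np.linalg.solve(K,[u,v,1.]); return o+r*(z-o[2])/r[2]
def proj(n,P):
    c=imaging.get_calibration(n);q=c['world_to_cam'][:3,:3]@np.asarray(P)+c['world_to_cam'][:3,3];q=c['mtx']@q;return q[:2]/q[2]
def cloud(n,d):
    c=imaging.get_calibration(n);K=c['mtx'];T=c['world_to_cam']
    v,u=np.indices(d.shape);P=np.stack([u*d,v*d,d],-1)@np.linalg.inv(K).T
    return (P-T[:3,3])@T[:3,:3]
E
python3 - <<'E'
from h import *
for n in('scene','top'):
    p,d=snap(n,n+'0'); c=imaging.get_calibration(n);T=c['world_to_cam'];print(n,c['mtx'][0,0],-T[:3,:3].T@T[:3,3],T[2,:3])
a=[cv2.imread(f'pics/{n}0.png') for n in('scene','top')]
s=bot.read_state();print(s)
E
```

```text
scene 490.22785971086836 [0.8978 0.7122 0.7779] [-0.3344 -0.616  -0.7132]
top 499.218750100514 [0.4924 0.1087 1.1869] [ 0.0761 -0.0048 -0.9971]
{'time_s': 0.1, 'joint_positions': array([ 63.6277,  30.2743,  82.1492,   0.0006,  67.6893, -10.2269]), 'qvel': array([ 0.0156,  0.0012, -0.0581,  0.0763, -0.0665,  0.0966]), 'tau': array([  0.0002, -44.0984, -17.715 ,   0.0635,   0.0534,  -0.0001]), 'position': array([0.1735, 0.5998, 0.2437]), 'tcp_rot': array([[ 0.2781, -0.0009, -0.9606],
       [ 0.9606, -0.0018,  0.2781],
       [-0.0019, -1.    ,  0.0004]]), 'force': array([ 0.0787, -0.4389, -0.1035]), 'moment': array([ 0.0212,  0.0005, -0.0188]), 'opening': 0.9998379340812031}
```

View pics/scene0.png

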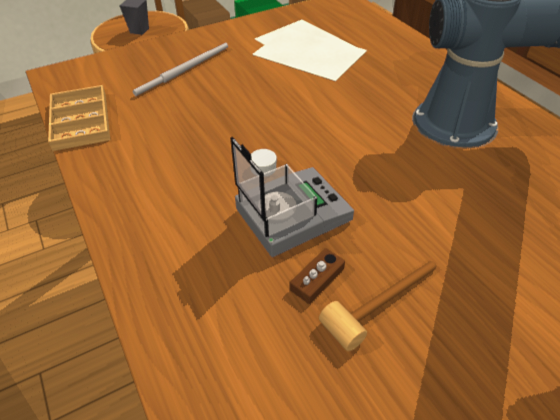

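View pics/top0.png

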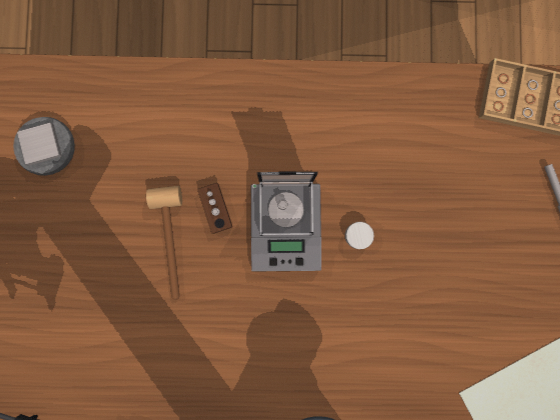

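The top view looks straight down: up in the image is +x, left is +y. The scale is around (286,225) with its keys at (272..300,262), and the cover's edge at (287,177). The scene view shows the cover about upright.

```bash
python3 - <<'E'
from h import *
z=np.load('top0.npz');p=z['p'];d=z['d']
c1=cv2.resize(p[160:280,235:335],None,fx=4,fy=4,interpolation=cv2.INTER_CUBIC)
z2=np.load('scene0.npz');c2=cv2.resize(z2['p'][130:255,222:362],None,fx=2.8,fy=2.8,interpolation=cv2.INTER_CUBIC)
o=np.zeros((480,800,3),np.uint8);o[:,:400]=c1;o[:c2.shape[0],400:400+c2.shape[1]]=c2;cv2.imwrite('pics/crop.png',o[:,:,::-1])
X=cloud('top',d)
# body from height band 30..53mm
m=((X[...,2]>.030)&(X[...,2]<.056)&(d>0)).astype(np.uint8);m[:,:240]=0;m[:,330:]=0
n,l,s,ce=cv2.connectedComponentsWithStats(m);print(s[1:][s[1:,4]>100])
i=1+np.argmax(s[1:,4]);P=X[l==i];print(cv2.minAreaRect(np.float32(P[:,:2]*1000)))
# dark blobs keys
hsv=p.max(2);k=((hsv<45)).astype(np.uint8);k[:255]=0;k[270:]=0;k[:,:255]=0;k[:,318:]=0
n,l,s,ce=cv2.connectedComponentsWithStats(k)
for a,b in zip(s[1:],ce[1:]):
    if a[4]>2: print(a,b,ray('top',*b,.047),X[int(b[1]),int(b[0])])
E
```

```text
[[ 251  184   70   88 3343]
 [ 261  185   49   49 1526]]
((536.8222045898438, 84.77810668945312), (199.83155822753906, 158.50347900390625), 1.145618200302124)
[270 258   7   7  45] [273.0667 261.2667] [0.4588 0.1119 0.047 ] [0.4595 0.112  0.0497]
[296 258   7   7  46] [299.0435 260.9348] [0.4606 0.0529 0.047 ] [0.4627 0.0529 0.045 ]
[282 260   2   3   6] [282.5 261. ] [0.4598 0.0904 0.047 ] [0.4596 0.0915 0.0415]
[289 260   2   3   6] [289.5 261. ] [0.4601 0.0745 0.047 ] [0.46   0.0756 0.0428]
```

View pics/crop.png

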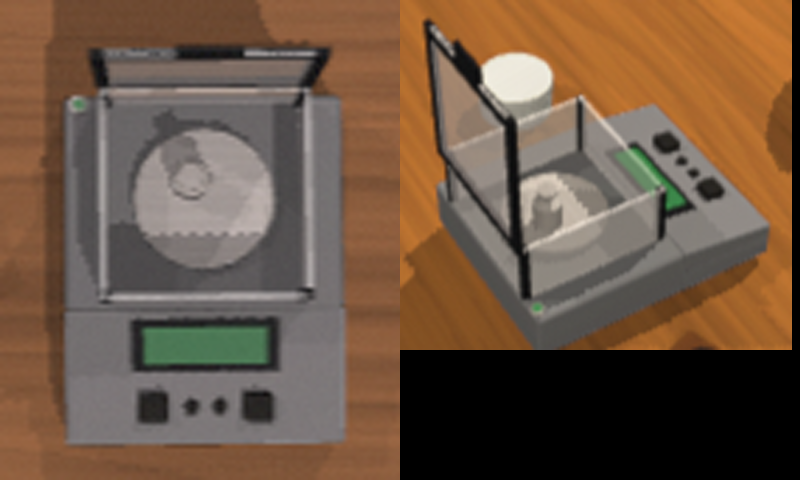

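```bash
python3 - <<'E'
from h import *
psi=np.radians(1.3);e=np.array([np.cos(psi),np.sin(psi),0]);f=np.array([-e[1],e[0],0])
O=np.array([.4594,.0827,0])+.078*e;H=O+.098*e+[0,0,.098];print('O',O,'H',H)
for t in np.radians([80,85,90,95,100]):
    T=H+.131*(-np.cos(t)*e+np.sin(t)*np.array([0,0,1]))
    C=[H+.118*(-np.cos(t)*e+np.sin(t)*np.array([0,0,1]))+s*.059*f for s in(1,-1)]
    print(np.degrees(t),[proj(n,q) for n in('top','scene') for q in [T]+C])
print('hinge',proj('top',H),proj('scene',H))
E
```

```text
O [0.5374 0.0845 0.    ] H [0.6354 0.0867 0.098 ]
80.0 [array([287.5629, 184.4097]), array([257.3051, 184.1735]), array([317.4495, 183.9777]), array([256.9445, 145.2632]), array([272.2307, 169.9956]), array([241.3976, 133.9736])]
85.0 [array([287.5503, 178.4954]), array([257.2764, 178.9146]), array([317.4555, 178.7229]), array([251.2594, 146.6773]), array([267.0273, 171.4429]), array([236.4506, 135.1293])]
90.0 [array([287.5242, 172.6046]), array([257.2636, 173.6764]), array([317.4222, 173.4889]), array([245.5017, 148.5634]), array([261.7497, 173.3112]), array([231.4581, 136.6944])]
95.0 [array([287.4851, 166.8002]), array([257.2667, 168.5131]), array([317.3499, 168.3299]), array([239.7281, 150.9097]), array([256.4489, 175.5878]), array([226.4681, 138.659 ])]
100.0 [array([287.4333, 161.1438]), array([257.2857, 163.4777]), array([317.2396, 163.2987]), array([233.9973, 153.6981]), array([251.1779, 178.2549]), array([221.5295, 141.0081])]
hinge [285.9989 181.4029] [249.9158 200.8411]
```

Emit:
drive_tool([
  {"dx": 0,"dy": -0.75,"dz": 0,"wx": 0,"wy": -0.097,"wz": 0,"grip": 45},
  {"dx": 0,"dy": -0.75,"dz": 0,"wx": 0,"wy": -0.097,"wz": 0,"grip": 45},
  {"dx": -0.65,"dy": 0,"dz": -0.63,"wx": 0,"wy": 0,"wz": 0,"grip": 45},
  {"dx": -0.65,"dy": 0,"dz": -0.63,"wx": 0,"wy": 0,"wz": 0,"grip": 45},
  {"dx": -0.65,"dy": 0,"dz": -0.63,"wx": 0,"wy": 0,"wz": 0,"grip": 45},
  {"dx": -0.65,"dy": 0,"dz": -0.63,"wx": 0,"wy": 0,"wz": 0,"grip": 45},
  {"dx": -0.65,"dy": 0,"dz": -0.63,"wx": 0,"wy": 0,"wz": 0,"grip": 45},
  {"dx": -0.65,"dy": 0,"dz": -0.63,"wx": 0,"wy": 0,"wz": 0,"grip": 45},
])

```text
time_s: 1.1
position: [0.329, 0.4468, 0.3041]
tcp_rot: [[-0.023, -0.001, -1.0], [1.0, -0.001, -0.023], [-0.001, -1.0, 0.001]]
force: [-0.6, 0.4, -0.1]
opening: 0.517
```

Emit:
drive_tool([
  {"dx": -0.65,"dy": 0,"dz": -0.63,"wx": 0,"wy": 0,"wz": 0,"grip": 45},
  {"dx": -0.65,"dy": 0,"dz": -0.63,"wx": 0,"wy": 0,"wz": 0,"grip": 45},
  {"dx": -0.65,"dy": 0,"dz": -0.63,"wx": 0,"wy": 0,"wz": 0,"grip": 45},
  {"dx": -0.65,"dy": 0,"dz": -0.63,"wx": 0,"wy": 0,"wz": 0,"grip": 45},
  {"dx": -0.65,"dy": 0,"dz": -0.63,"wx": 0,"wy": 0,"wz": 0,"grip": 45},
  {"dx": -0.65,"dy": 0,"dz": -0.63,"wx": 0,"wy": 0,"wz": 0,"grip": 45},
  {"dx": -0.65,"dy": 0,"dz": -0.63,"wx": 0,"wy": 0,"wz": 0,"grip": 45},
  {"dx": -0.65,"dy": 0,"dz": -0.63,"wx": 0,"wy": 0,"wz": 0,"grip": 45},
])

```text
time_s: 2.1
position: [0.5353, 0.2436, 0.3041]
tcp_rot: [[-0.023, -0.001, -1.0], [1.0, -0.0, -0.023], [-0.0, -1.0, 0.001]]
force: [0.0, 0.1, -0.0]
opening: 0.514
```

Emit:
drive_tool([
  {"dx": -0.65,"dy": 0,"dz": -0.63,"wx": 0,"wy": 0,"wz": 0,"grip": 45},
  {"dx": -0.65,"dy": 0,"dz": -0.63,"wx": 0,"wy": 0,"wz": 0,"grip": 45},
  {"dx": -0.65,"dy": 0,"dz": -0.63,"wx": 0,"wy": 0,"wz": 0,"grip": 45},
  {"dx": -0.65,"dy": 0,"dz": -0.63,"wx": 0,"wy": 0,"wz": 0,"grip": 45},
  {"dx": 0,"dy": 0,"dz": 0,"wx": 0,"wy": 0,"wz": 0,"grip": 45},
  {"dx": 0,"dy": 0,"dz": 0,"wx": 0,"wy": 0,"wz": 0,"grip": 45},
])

```text
time_s: 2.85
position: [0.6371, 0.1431, 0.3038]
tcp_rot: [[-0.023, -0.002, -1.0], [1.0, 0.0, -0.023], [0.001, -1.0, 0.002]]
force: [-0.1, -0.9, -0.3]
opening: 0.514
```

```bash
cat >> h.py <<'E'
psi=np.radians(1.3);E=np.array([np.cos(psi),np.sin(psi),0]);F=np.array([-E[1],E[0],0]);Z=np.array([0,0,1.])
O=np.array([.4594,.0827,0])+.078*E
def rel():
    s=bot.read_state();d=s['position']-O
    print('t',s['time_s'],'scale-frame mm',1000*np.array([d@E,d@F,d[2]]),'F',s['force'],'open',s['opening']*87);print(np.array([E,F,Z])@s['tcp_rot']);return s
E
python3 -c "
from h import *
rel()"
```

```text
t 2.85 scale-frame mm [101.0675  56.3963 303.8387] F [-0.066  -0.9229 -0.3312] open 44.74828571683305
[[-0.     -0.0021 -1.    ]
 [ 1.      0.0005 -0.    ]
 [ 0.0005 -1.      0.0021]]
```

Emit:
drive_tool([
  {"dx": -0.7,"dy": 0,"dz": -0.55,"wx": 0,"wy": 0,"wz": 0,"grip": 45},
  {"dx": -0.7,"dy": 0,"dz": -0.55,"wx": 0,"wy": 0,"wz": 0,"grip": 45},
  {"dx": 0,"dy": 0.6,"dz": 0,"wx": 0,"wy": 0,"wz": 0,"grip": 45},
  {"dx": 0,"dy": 0.6,"dz": 0,"wx": 0,"wy": 0,"wz": 0,"grip": 45},
  {"dx": 0,"dy": 0.5,"dz": 0,"wx": 0,"wy": 0,"wz": 0,"grip": 45},
  {"dx": 0,"dy": 0.5,"dz": 0,"wx": 0,"wy": 0,"wz": 0,"grip": 45},
  {"dx": 0,"dy": 0,"dz": 0,"wx": 0,"wy": 0,"wz": 0,"grip": 45},
  {"dx": 0,"dy": 0,"dz": 0,"wx": 0,"wy": 0,"wz": 0,"grip": 45},
])

```text
time_s: 3.85
position: [0.6833, 0.0887, 0.2175]
tcp_rot: [[-0.024, 0.001, -1.0], [1.0, 0.0, -0.024], [0.0, -1.0, -0.001]]
force: [-0.8, 0.0, 0.3]
opening: 0.515
```

```bash
python3 -c "
from h import *
rel();p,d=snap('scene','s1');cv2.imwrite('pics/s1c.png',cv2.resize(p[60:260,180:380,::-1],None,fx=3,fy=3))"
```

```text
t 3.85 scale-frame mm [145.9806   0.9294 217.4589] F [-0.8008  0.0203  0.2645] open 44.82424502490635
[[-0.0013  0.001  -1.    ]
 [ 1.      0.     -0.0013]
 [ 0.     -1.     -0.001 ]]
```

View pics/s1c.png

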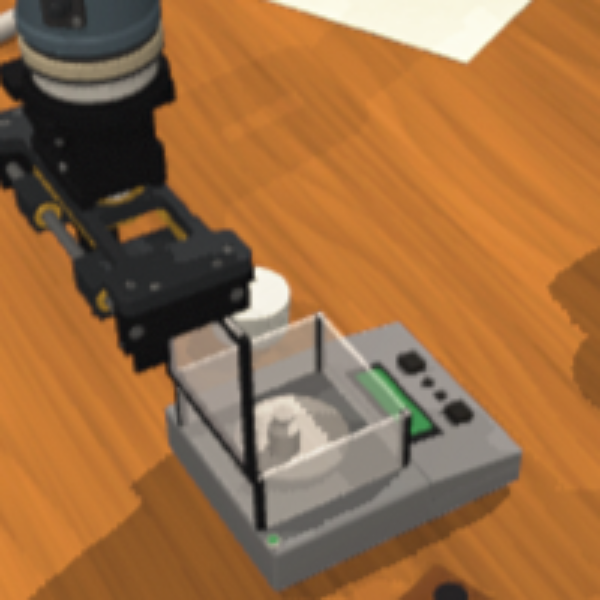

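The gripper stands behind the clear cover with its tips clear of it. The cover is upright, and the keys show at (412,362) and (457,412) in the crop. Next I push along the arc.

Emit:
drive_tool([
  {"dx": 0,"dy": 0,"dz": 0.4,"wx": 0,"wy": 0,"wz": 0,"grip": 45},
  {"dx": 0,"dy": 0,"dz": 0.4,"wx": 0,"wy": 0,"wz": 0,"grip": 45},
  {"dx": 0,"dy": 0.02,"dz": 0.23,"wx": 0,"wy": 0,"wz": 0,"grip": 45},
  {"dx": 0,"dy": 0.02,"dz": 0.23,"wx": 0,"wy": 0,"wz": 0,"grip": 45},
  {"dx": 0,"dy": 0.02,"dz": 0.23,"wx": 0,"wy": 0,"wz": 0,"grip": 45},
  {"dx": 0,"dy": 0.07,"dz": 0.2,"wx": 0,"wy": 0,"wz": 0,"grip": 45},
  {"dx": 0,"dy": 0.07,"dz": 0.2,"wx": 0,"wy": 0,"wz": 0,"grip": 45},
  {"dx": 0,"dy": 0.07,"dz": 0.2,"wx": 0,"wy": 0,"wz": 0,"grip": 45},
])

```text
time_s: 4.9
position: [0.5991, 0.0859, 0.2053]
tcp_rot: [[-0.023, -0.0, -1.0], [1.0, 0.0, -0.023], [0.0, -1.0, 0.0]]
force: [0.5, -0.6, -0.3]
opening: 0.519
```

```bash
python3 -c "
from h import *
rel();p,d=snap('scene','s2');cv2.imwrite('pics/s2c.png',cv2.resize(p[60:260,180:380,::-1],None,fx=3,fy=3))"
```

```text
t 4.9 scale-frame mm [ 61.7829   0.0648 205.2931] F [ 0.4518 -0.5683 -0.3021] open 45.14521216357091
[[-0.0002 -0.0002 -1.    ]
 [ 1.      0.     -0.0002]
 [ 0.     -1.      0.0002]]
```

View pics/s2c.png

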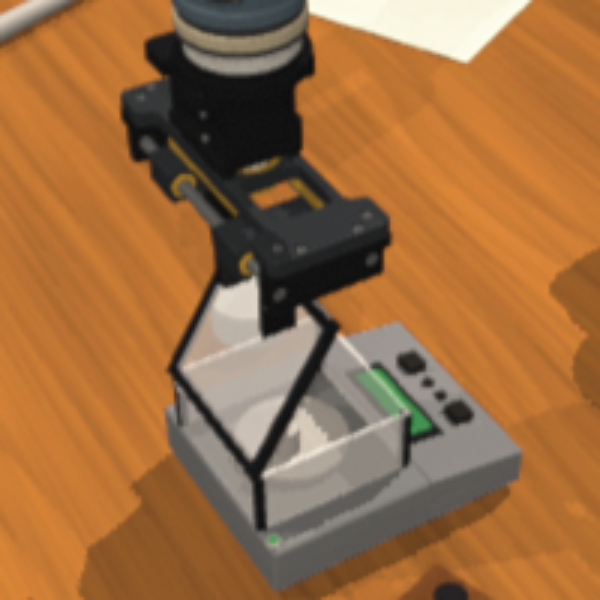

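The cover is being pushed: its free edge now runs near (280,310)–(335,325), at about 60°, and the scale hasn't moved. I'll carry on round the arc.

Emit:
drive_tool([
  {"dx": 0,"dy": 0.12,"dz": 0.17,"wx": 0,"wy": 0,"wz": 0,"grip": 45},
  {"dx": 0,"dy": 0.12,"dz": 0.17,"wx": 0,"wy": 0,"wz": 0,"grip": 45},
  {"dx": 0,"dy": 0.12,"dz": 0.17,"wx": 0,"wy": 0,"wz": 0,"grip": 45},
  {"dx": 0,"dy": 0.16,"dz": 0.135,"wx": 0,"wy": 0,"wz": 0,"grip": 45},
  {"dx": 0,"dy": 0.16,"dz": 0.135,"wx": 0,"wy": 0,"wz": 0,"grip": 45},
  {"dx": 0,"dy": 0.16,"dz": 0.135,"wx": 0,"wy": 0,"wz": 0,"grip": 45},
  {"dx": 0,"dy": 0.19,"dz": 0.09,"wx": 0,"wy": 0,"wz": 0,"grip": 45},
  {"dx": 0,"dy": 0.19,"dz": 0.09,"wx": 0,"wy": 0,"wz": 0,"grip": 45},
])

```text
time_s: 5.95
position: [0.5554, 0.085, 0.1564]
tcp_rot: [[-0.023, -0.001, -1.0], [1.0, 0.0, -0.023], [0.0, -1.0, 0.001]]
force: [0.5, -0.2, 1.1]
opening: 0.519
```

Emit:
drive_tool([
  {"dx": 0,"dy": 0.19,"dz": 0.09,"wx": 0,"wy": 0,"wz": 0,"grip": 45},
  {"dx": 0,"dy": 0.18,"dz": 0.03,"wx": 0,"wy": 0,"wz": 0,"grip": 45},
  {"dx": 0,"dy": 0.15,"dz": 0.03,"wx": 0,"wy": 0,"wz": 0,"grip": 45},
  {"dx": 0,"dy": 0.1,"dz": 0.02,"wx": 0,"wy": 0,"wz": 0,"grip": 45},
  {"dx": 0,"dy": 0.06,"dz": 0.01,"wx": 0,"wy": 0,"wz": 0,"grip": 45},
  {"dx": 0,"dy": 0,"dz": 0,"wx": 0,"wy": 0,"wz": 0,"grip": 45},
])

```text
time_s: 6.7
position: [0.5487, 0.0848, 0.1296]
tcp_rot: [[-0.023, -0.0, -1.0], [1.0, -0.0, -0.023], [-0.0, -1.0, 0.0]]
force: [-0.4, -1.4, -0.1]
opening: 0.512
```

```bash
python3 -c "
from h import *
rel()"
```

```text
t 6.7 scale-frame mm [ 11.3343   0.0687 129.6324] F [-0.447  -1.3553 -0.1135] open 44.541560294612914
[[-0.0002 -0.0001 -1.    ]
 [ 1.     -0.     -0.0002]
 [-0.     -1.      0.0001]]
```

Emit:
drive_tool([
  {"dx": 0,"dy": 0.06,"dz": 0,"wx": 0,"wy": 0,"wz": 0,"grip": 45},
  {"dx": 0,"dy": 0.06,"dz": 0,"wx": 0,"wy": 0,"wz": 0,"grip": 45},
  {"dx": 0,"dy": 0,"dz": 0,"wx": 0,"wy": 0,"wz": 0,"grip": 45},
])

```text
time_s: 7.08
position: [0.5487, 0.0848, 0.1248]
tcp_rot: [[-0.023, -0.0, -1.0], [1.0, 0.0, -0.023], [0.0, -1.0, 0.0]]
force: [0.1, -1.1, 0.0]
opening: 0.517
```

Emit:
drive_tool([
  {"dx": 0,"dy": 0.03,"dz": 0,"wx": 0,"wy": 0,"wz": 0,"grip": 45},
  {"dx": 0,"dy": 0,"dz": 0,"wx": 0,"wy": 0,"wz": 0,"grip": 45},
])

```text
time_s: 7.32
position: [0.5488, 0.0848, 0.1243]
tcp_rot: [[-0.023, 0.0, -1.0], [1.0, -0.0, -0.023], [-0.0, -1.0, -0.0]]
force: [-2.0, 0.5, 4.9]
opening: 0.519
```

Emit:
drive_tool([
  {"dx": 0,"dy": 0.03,"dz": 0,"wx": 0,"wy": 0,"wz": 0,"grip": 45},
  {"dx": 0,"dy": 0,"dz": 0,"wx": 0,"wy": 0,"wz": 0,"grip": 45},
])

```text
time_s: 7.58
position: [0.5488, 0.0848, 0.1242]
tcp_rot: [[-0.023, 0.001, -1.0], [1.0, -0.0, -0.023], [-0.0, -1.0, -0.001]]
force: [-3.2, -0.2, 12.1]
opening: 0.515
```

Emit:
drive_tool([
  {"dx": 0,"dy": -0.3,"dz": 0,"wx": 0,"wy": 0,"wz": 0,"grip": 45},
  {"dx": 0,"dy": -0.7,"dz": 0,"wx": 0,"wy": 0,"wz": 0,"grip": 45},
  {"dx": 0,"dy": 0,"dz": 0.66,"wx": 0,"wy": 0,"wz": 0,"grip": 45},
  {"dx": 0,"dy": 0,"dz": 0.66,"wx": 0,"wy": 0,"wz": 0,"grip": 45},
  {"dx": 0,"dy": 0,"dz": 0.66,"wx": 0,"wy": 0,"wz": 0,"grip": 45},
  {"dx": 0,"dy": 0,"dz": 0.66,"wx": 0,"wy": 0,"wz": 0,"grip": 45},
  {"dx": 0,"dy": 0,"dz": 0,"wx": -0.089,"wy": 0,"wz": 0,"grip": 45},
  {"dx": 0,"dy": 0,"dz": 0,"wx": 0,"wy": 0,"wz": 0,"grip": 45},
])

```text
time_s: 8.57
position: [0.4402, 0.0826, 0.1624]
tcp_rot: [[-0.023, 0.135, -0.991], [1.0, 0.004, -0.023], [0.0, -0.991, -0.135]]
force: [0.6, 0.6, 0.6]
opening: 0.516
```

```bash
python3 -c "
from h import *
rel();p,d=snap('scene','s3');q,d=snap('top','t3')
o=np.hstack([cv2.resize(p[100:260,200:370],None,fx=2.5,fy=2.5),cv2.resize(q[160:280,235:335],(375,400))]);cv2.imwrite('pics/s3c.png',o[:,:,::-1]);print(o.shape)"
```

```text
t 8.575 scale-frame mm [-97.1595   0.3691 162.4157] F [0.5583 0.6484 0.5532] open 44.87098730693389
[[-0.0001  0.1351 -0.9908]
 [ 1.      0.0004 -0.0001]
 [ 0.0004 -0.9908 -0.1351]]
(400, 800, 3)
```

View pics/s3c.png

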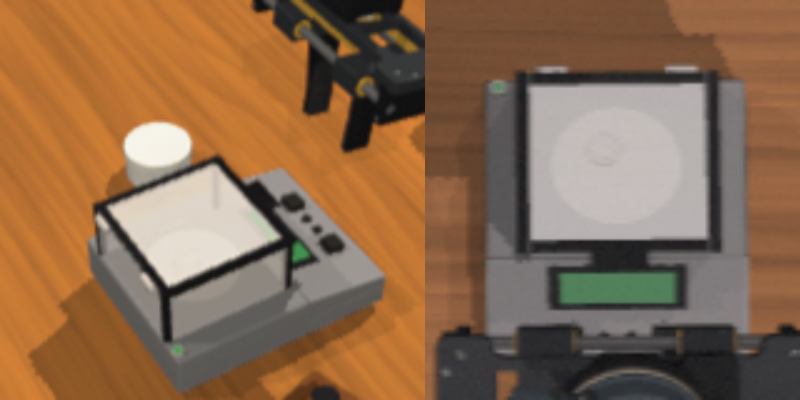

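The cover lies flat and shut on the rim, with its tab over the panel. I'll check numerically whether the scale moved and work out the offset to the keys.

```bash
python3 -c "
from h import *
for a,n in(('top0','top'),('t3','top'),('scene0','scene'),('s3','scene')):
    p=np.load(a+'.npz')['p'].astype(int);g=(p[...,1]>p[...,0]+25)&(p[...,1]>p[...,2]+10)
    if n=='top': g[:160]=0;g[280:]=0;g[:,:235]=0;g[:,335:]=0
    else: g[:150]=0
    k,l,s,c=cv2.connectedComponentsWithStats(g.astype(np.uint8));print(a,[(x[4],y) for x,y in zip(s[1:],c[1:]) if x[4]>1])
    if n=='scene':
        k=(p.max(2)<45).astype(np.uint8);k[:172]=0;k[206:]=0;k[:,:310]=0;k[:,345:]=0
        kk,l,s,c=cv2.connectedComponentsWithStats(k);print([(x[4],y,ray('scene',*y,.046)) for x,y in zip(s[1:],c[1:]) if x[4]>5])
"
```

```text
top0 [(np.int32(3), array([254.3333, 185.6667])), (np.int32(279), array([286., 246.]))]
t3 [(np.int32(6), array([254. , 185.5])), (np.int32(279), array([286., 246.]))]
scene0 [(np.int32(184), array([311.2283, 192.538 ])), (np.int32(10), array([270.5, 239.2]))]
[(np.int32(35), array([316.4   , 180.7714]), array([0.4612, 0.055 , 0.046 ])), (np.int32(38), array([332.3947, 197.3684]), array([0.4588, 0.1156, 0.046 ])), (np.int32(13), array([315.5385, 202.2308]), array([0.4974, 0.1103, 0.046 ])), (np.int32(12), array([322.  , 204.25]), array([0.4888, 0.122 , 0.046 ]))]
s3 [(np.int32(46), array([319.3696, 200.3261])), (np.int32(10), array([270.5, 239.2]))]
[(np.int32(29), array([316.3793, 181.0345]), array([0.4617, 0.0557, 0.046 ])), (np.int32(72), array([313.6111, 195.4583]), array([0.4904, 0.0911, 0.046 ])), (np.int32(33), array([331.9394, 197.5455]), array([0.46  , 0.1155, 0.046 ])), (np.int32(10), array([321.7, 204.2]), array([0.4892, 0.1216, 0.046 ]))]
```

Emit:
drive_tool([
  {"dx": 0,"dy": 0,"dz": -0.083,"wx": -0.003,"wy": 0,"wz": 0,"grip": 45},
  {"dx": 0,"dy": 0.5,"dz": 0,"wx": 0,"wy": 0,"wz": 0,"grip": 45},
  {"dx": 0,"dy": 0.5,"dz": 0,"wx": 0,"wy": 0,"wz": 0,"grip": 45},
  {"dx": 0,"dy": 0.5,"dz": 0,"wx": 0,"wy": 0,"wz": 0,"grip": 45},
  {"dx": 0,"dy": 0.4,"dz": 0,"wx": 0,"wy": 0,"wz": 0,"grip": 45},
  {"dx": 0,"dy": 0,"dz": 0,"wx": 0,"wy": 0,"wz": 0,"grip": 45},
  {"dx": 0,"dy": 0,"dz": 0,"wx": 0,"wy": 0,"wz": 0,"grip": 45},
])

```text
time_s: 9.55
position: [0.4582, 0.0827, 0.088]
tcp_rot: [[-0.023, 0.145, -0.989], [1.0, 0.003, -0.023], [-0.0, -0.989, -0.145]]
force: [-0.4, -0.7, 0.5]
opening: 0.516
```

```bash
python3 -c "
from h import *
rel();p,d=snap('scene','s4');cv2.imwrite('pics/s4c.png',cv2.resize(p[100:250,260:410,::-1],None,fx=4,fy=4,interpolation=cv2.INTER_CUBIC))"
```

```text
t 9.55 scale-frame mm [-79.2249  -0.0142  87.9929] F [-0.4313 -0.7394  0.4881] open 44.863283602938765
[[-0.0003  0.1446 -0.9895]
 [ 1.     -0.     -0.0003]
 [-0.0001 -0.9895 -0.1446]]
```

View pics/s4c.png

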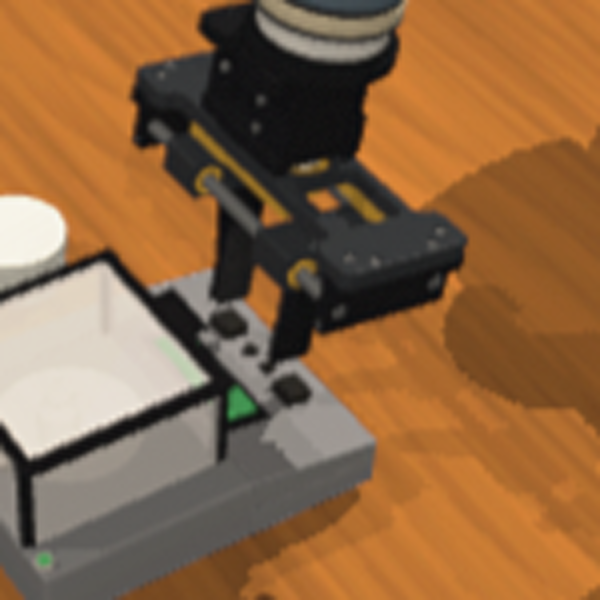

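Both fingers stand above the two large keys at (230,322) and (292,388), clear of the small ones. I'll shift about 4.7 mm towards the front and then creep down.

Emit:
drive_tool([
  {"dx": 0.02,"dy": 0,"dz": 0.118,"wx": 0.003,"wy": 0,"wz": 0,"grip": 45},
  {"dx": 0,"dy": 0.2,"dz": 0,"wx": 0,"wy": 0,"wz": 0,"grip": 45},
  {"dx": 0,"dy": 0.2,"dz": 0,"wx": 0,"wy": 0,"wz": 0,"grip": 45},
  {"dx": 0,"dy": 0,"dz": 0,"wx": 0,"wy": 0,"wz": 0,"grip": 45},
  {"dx": 0,"dy": 0,"dz": 0,"wx": 0,"wy": 0,"wz": 0,"grip": 45},
])

```text
time_s: 10.22
position: [0.4548, 0.0834, 0.0711]
tcp_rot: [[-0.023, 0.139, -0.99], [1.0, 0.003, -0.023], [0.0, -0.99, -0.139]]
force: [-0.0, -0.1, -0.4]
opening: 0.519
```

```bash
python3 -c "
from h import *
rel()"
```

```text
t 10.225 scale-frame mm [-82.5722   0.8442  71.0626] F [-0.0293 -0.0548 -0.4027] open 45.136982796348185
[[-0.0003  0.1389 -0.9903]
 [ 1.      0.0001 -0.0003]
 [ 0.     -0.9903 -0.1389]]
```

Emit:
drive_tool([
  {"dx": 0,"dy": 0.04,"dz": -0.025,"wx": 0,"wy": 0,"wz": 0,"grip": 45},
  {"dx": 0,"dy": 0.05,"dz": 0,"wx": 0,"wy": 0,"wz": 0,"grip": 45},
  {"dx": 0,"dy": 0.05,"dz": 0,"wx": 0,"wy": 0,"wz": 0,"grip": 45},
  {"dx": 0,"dy": 0.03,"dz": 0,"wx": 0,"wy": 0,"wz": 0,"grip": 45},
  {"dx": 0,"dy": 0,"dz": 0,"wx": 0,"wy": 0,"wz": 0,"grip": 45},
])

```text
time_s: 10.85
position: [0.457, 0.0835, 0.0654]
tcp_rot: [[-0.023, 0.141, -0.99], [1.0, 0.003, -0.023], [-0.0, -0.99, -0.141]]
force: [-1.5, 0.3, 9.6]
opening: 0.516
```

Emit:
drive_tool([
  {"dx": 0,"dy": 0.02,"dz": 0,"wx": 0,"wy": 0,"wz": 0,"grip": 45},
  {"dx": 0,"dy": 0,"dz": 0,"wx": 0,"wy": 0,"wz": 0,"grip": 45},
])

```text
time_s: 11.1
position: [0.4571, 0.0835, 0.0652]
tcp_rot: [[-0.023, 0.141, -0.99], [1.0, 0.003, -0.023], [-0.0, -0.99, -0.141]]
force: [-3.1, -0.8, 17.6]
opening: 0.517
```

```bash
python3 -c "
from h import *
s=rel();print('M',s['moment'])"
```

```text
t 11.1 scale-frame mm [-80.2947   0.8399  65.2469] F [-3.0723 -0.7788 17.588 ] open 44.96436301384034
[[-0.0004  0.1414 -0.99  ]
 [ 1.     -0.0002 -0.0004]
 [-0.0002 -0.99   -0.1414]]
M [-0.0074  0.2881 -0.004 ]
```

Emit:
drive_tool([
  {"grip": 45,"dx": 0,"dy": 0,"dz": 0,"wx": 0,"wy": 0,"wz": 0},
  {"grip": 45,"dx": 0,"dy": 0,"dz": 0,"wx": 0,"wy": 0,"wz": 0},
])

```text
time_s: 11.35
position: [0.4571, 0.0835, 0.0653]
tcp_rot: [[-0.023, 0.141, -0.99], [1.0, 0.003, -0.023], [-0.0, -0.99, -0.141]]
force: [-2.4, -0.8, 17.0]
opening: 0.517
```

```bash
python3 -c "
from h import *
s=rel();print('M',s['moment'])"
```

```text
t 11.35 scale-frame mm [-80.3103   0.8597  65.2551] F [-2.379  -0.7848 16.9607] open 44.97273955376963
[[-0.0004  0.1414 -0.99  ]
 [ 1.     -0.0001 -0.0004]
 [-0.0002 -0.99   -0.1414]]
M [ 0.0485  0.2427 -0.0239]
```

The forces are even (roll moment about 0.03 N m against about 0.3 if only one key were down), so both keys are at the bottom. I'll hold there and then release.

Emit:
drive_tool([
  {"grip": 45,"dx": 0,"dy": 0,"dz": 0,"wx": 0,"wy": 0,"wz": 0},
  {"grip": 45,"dx": 0,"dy": 0,"dz": 0,"wx": 0,"wy": 0,"wz": 0},
  {"grip": 45,"dx": 0,"dy": 0,"dz": 0,"wx": 0,"wy": 0,"wz": 0},
  {"grip": 45,"dx": 0,"dy": 0,"dz": 0,"wx": 0,"wy": 0,"wz": 0},
  {"grip": 45,"dx": 0,"dy": 0,"dz": 0,"wx": 0,"wy": 0,"wz": 0},
  {"grip": 45,"dx": 0,"dy": 0,"dz": 0,"wx": 0,"wy": 0,"wz": 0},
  {"grip": 45,"dx": 0,"dy": 0,"dz": 0,"wx": 0,"wy": 0,"wz": 0},
  {"grip": 45,"dx": 0,"dy": 0,"dz": 0,"wx": 0,"wy": 0,"wz": 0},
])

```text
time_s: 12.35
position: [0.4571, 0.0835, 0.0652]
tcp_rot: [[-0.023, 0.141, -0.99], [1.0, 0.003, -0.023], [-0.0, -0.99, -0.141]]
force: [-3.6, -0.4, 17.1]
opening: 0.515
```

Emit:
drive_tool([
  {"grip": 45,"dx": 0,"dy": 0,"dz": 0,"wx": 0,"wy": 0,"wz": 0},
  {"grip": 45,"dx": 0,"dy": 0,"dz": 0,"wx": 0,"wy": 0,"wz": 0},
  {"grip": 45,"dx": 0,"dy": 0,"dz": 0,"wx": 0,"wy": 0,"wz": 0},
  {"grip": 45,"dx": 0,"dy": 0,"dz": 0,"wx": 0,"wy": 0,"wz": 0},
  {"grip": 45,"dx": 0,"dy": 0,"dz": 0,"wx": 0,"wy": 0,"wz": 0},
  {"grip": 45,"dx": 0,"dy": 0,"dz": 0,"wx": 0,"wy": 0,"wz": 0},
  {"grip": 45,"dx": 0,"dy": 0,"dz": 0,"wx": 0,"wy": 0,"wz": 0},
  {"grip": 45,"dx": 0,"dy": 0,"dz": 0,"wx": 0,"wy": 0,"wz": 0},
])

```text
time_s: 13.35
position: [0.4571, 0.0835, 0.0653]
tcp_rot: [[-0.023, 0.141, -0.99], [1.0, 0.003, -0.023], [-0.0, -0.99, -0.141]]
force: [-3.0, -0.8, 17.4]
opening: 0.515
```

Emit:
drive_tool([
  {"grip": 45,"dx": 0,"dy": 0,"dz": 0,"wx": 0,"wy": 0,"wz": 0},
  {"grip": 45,"dx": 0,"dy": 0,"dz": 0,"wx": 0,"wy": 0,"wz": 0},
  {"grip": 45,"dx": 0,"dy": 0,"dz": 0,"wx": 0,"wy": 0,"wz": 0},
  {"grip": 45,"dx": 0,"dy": 0,"dz": 0,"wx": 0,"wy": 0,"wz": 0},
  {"grip": 45,"dx": 0,"dy": 0,"dz": 0,"wx": 0,"wy": 0,"wz": 0},
  {"grip": 45,"dx": 0,"dy": 0,"dz": 0,"wx": 0,"wy": 0,"wz": 0},
  {"grip": 45,"dx": 0,"dy": 0,"dz": 0,"wx": 0,"wy": 0,"wz": 0},
])

```text
time_s: 14.22
position: [0.4571, 0.0835, 0.0653]
tcp_rot: [[-0.023, 0.141, -0.99], [1.0, 0.003, -0.023], [-0.0, -0.99, -0.141]]
force: [-1.9, -0.4, 17.0]
opening: 0.52
```

Emit:
drive_tool([
  {"grip": 45,"dx": 0,"dy": -0.25,"dz": 0,"wx": 0,"wy": 0,"wz": 0},
  {"grip": 45,"dx": 0,"dy": -0.5,"dz": 0,"wx": 0,"wy": 0,"wz": 0},
  {"grip": 45,"dx": 0,"dy": -0.8,"dz": 0,"wx": 0,"wy": 0,"wz": 0},
  {"grip": 45,"dx": 0,"dy": -0.8,"dz": 0.4,"wx": 0,"wy": 0,"wz": 0},
  {"grip": 45,"dx": 0,"dy": -0.6,"dz": 0.4,"wx": 0,"wy": 0,"wz": 0},
  {"grip": 45,"dx": 0,"dy": 0,"dz": 0,"wx": 0,"wy": 0,"wz": 0},
  {"grip": 45,"dx": 0,"dy": 0,"dz": 0,"wx": 0,"wy": 0,"wz": 0},
])

```text
time_s: 15.1
position: [0.4094, 0.0823, 0.1761]
tcp_rot: [[-0.023, 0.14, -0.99], [1.0, 0.003, -0.023], [-0.0, -0.99, -0.14]]
force: [0.1, -1.2, -1.2]
opening: 0.518
```

```bash
python3 -c "
from h import *
rel();p,d=snap('scene','s5');q,d=snap('top','t5')
for n,p2 in(('top',q),('scene',p)):
    p3=p2.astype(int);g=(p3[...,1]>p3[...,0]+25)&(p3[...,1]>p3[...,2]+10);g[:160]=0
    if n=='top':g[280:]=0;g[:,:235]=0;g[:,335:]=0
    k,l,s,c=cv2.connectedComponentsWithStats(g.astype(np.uint8));print(n,[(x[4],y) for x,y in zip(s[1:],c[1:]) if x[4]>1])
o=np.hstack([cv2.resize(p[110:350,200:440],(400,400)),cv2.resize(q[150:300,140:390],(400,240))[np.r_[0:240,[239]*160]]]);cv2.imwrite('pics/s5c.png',o[:,:,::-1])"
```

```text
t 15.1 scale-frame mm [-127.9526    0.7578  176.1031] F [ 0.13   -1.2016 -1.2093] open 45.07883582428198
[[-0.0001  0.1402 -0.9901]
 [ 1.     -0.     -0.0001]
 [-0.0001 -0.9901 -0.1402]]
top [(np.int32(4), array([254.5, 185.5])), (np.int32(279), array([286., 246.]))]
scene [(np.int32(46), array([319.3696, 200.3261])), (np.int32(10), array([270.5, 239.2]))]
```

View pics/s5c.png

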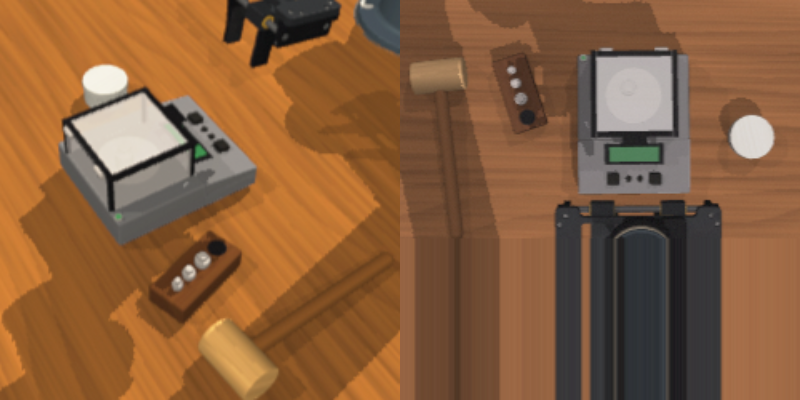

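The cover is shut, the keys are up, and the display and bubble are at the same pixels as before. The mallet, case and tin haven't moved, and the arm is clear.

```bash
python3 -c "
from h import *
print(workorder.hand_in())"
```

```text
the job is handed in; nothing more can be done
None
```

I shut the cover, then pressed both large keys right down together for about 3.4 s and let go. The job is handed in at about 15 s of the 51 s allowed.

- **Cover:** I pushed it shut with two open fingertips along its arc. It came to rest on the rim at the expected height, pressed with about 12 N, and the pictures show it flat.
- **Keys:** I tilted the fingers 8° to match the panel. The pair held steady at about 17 N, with almost no sideways moment, so both keys were fully down.
- **Final pictures:** The display and the scale's other marker show no shift in either camera, to within a pixel. The mallet, case and tin look undisturbed, as does the weight seen through the cover. The gripper is clear of everything.

Key travel was not read directly; I inferred it from the force, the moment and the stop height. That the small keys stayed unpressed rests on the finger spacing: the fingers stayed about 10 mm clear of them. No check failed. The two cameras placed the keys about 3 mm apart sideways, so I aimed between the two.

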